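Tighten the insole clamp with a square-headed hex key

ROBOT

A 7-joint arm with a two-finger parallel gripper is mounted at the origin on the work surface. World frame = base frame: x ahead of the robot, y to its left, z up, the work surface at z = 0. Lengths are in mm, angles in rad, forces in N, time in s.
With the tool pointing down it reaches from about 400 to 900 mm from the base axis. Payload 5.6 kg.
Tool frame: the origin (TCP) lies midway between the tips of the shut fingers; the grasp point (between the pads) lies 19 mm behind it; x points along the fingers, y is the direction in which the jaws open and shut, and the axes are right-handed (so a half turn about x gives the same grasp; the last joint's range is limited). The gripper opens to 92 mm and grips with 3 to 60 N. Pads are 20 mm wide; open, the fingers measure 128 mm over their backs; the gripper's body (75 mm by 189 mm) begins 69 mm behind the grasp point.
Start: joints at [1.149, 0.468, -0.012, 1.603, 0.006, 1.071, -0.056], TCP at [240.334, -603.944, 214.592] pointing down, gripper open.
Joint ranges: [-2.53, 2.53], [-0.31, 2.02], [-1.57, 1.55], [0.28, 2.44], [-1.29, 4.43], [0.15, 1.84], [-2.92, 2.92]. Speed limits (rad/s): [2.57, 2.57, 3.14, 3.14, 3.14, 3.14, 3.14].

INTERFACE

Orientations are given as a rotation vector (axis times angle).
In Python, from cell import robot, grip, kin, viewer gives the robot as it stands. Calls block until the motion is done:
- robot.movep(position, orientation): joint-space move of the TCP to a pose.
- robot.servo_line(position, feed=150, rotation=None): straight line of the TCP; rotation=None keeps the orientation; feed is the mean speed in mm/s.
- robot.goto_joints(angles): joint-space move.
- grip(opening, newtons=None): opening from 0.0 (shut) to 1.0 (fully open); newtons is the grip in N (None keeps the last); returns when the fingers have stopped.
- robot.hold(seconds).
- kin.ik(position, orientation): joint angles nearest the present ones, or None.
- robot.observe(): the state.
- viewer.read_camera(name): name is "scene" or "side" or "wrist"; returns the picture (420x560x3 uint8, red, green, blue); there is no depth.
- viewer.camera_info(name): a dict with "camera_matrix" (3x3 intrinsics, pixels), "R" (3x3) and "t" (3): a world point X has camera coordinates R X + t. Camera axes: x right, y down, z forward; pixel columns grow to the right and rows downward; lengths in mm; the calibration is good to about 2 mm. The wrist camera is an equidistant fisheye: a pixel r from the principal point sees the ray r / f radians off the axis. A picture is of the moment at which its call begins: read the wrist's pose just before it. camera_info takes no time and is no camera call; for the wrist camera it gives the pose at the moment of the call.
A pose or a line that the arm cannot do raises robot.IKError and nothing moves.
- robot.job_done(): hands the job in, once; it reports no verdict.
Trained networks look in the newest picture that a camera, given by its name, has taken for a name from the list of things; names that differ only in an ending like _2 or _b are one class to them, and where a whole thing is asked for, a point or a joint stands for the part that bears it (a point fixed in the world has none). Each returns a list of dicts, best first, with "confidence" (0 to 1); they miss things now and then, are a little off and sometimes report something else, mostly with a low value. They report only what shows in the picture. A call takes as long as a camera call.
- viewer.silhouettes(name, camera): "mask" (420x560 bool, what is visible of it).
- viewer.pinpoint(name, camera): "at" ([x, y, z] in mm, in the coordinates of the camera as it stood for that picture, good to about 4 mm: a listed point, or the origin of a listed thing).
The state is a dict: "t": time; "joints": joint angles; "joint_velocities": joint speeds; "joint_torque": joint torques, N m; "tcp_pos": TCP position; "tcp_rot": TCP orientation; "contact_force": force on the tool from outside, world axes, zero at the start; "wrist_torque": the same for the moment, N m; "grip_width": opening from 0.0 (shut) to 1.0 (fully open).
Only numpy, scipy, OpenCV 4.12 (cv2) and the standard library are available. Lean on these libraries where they do the work, as an engineer would, in place of code of your own. Each camera call takes 0.05 s, during which the arm holds its last target. There are 200 camera calls.

TASK

Take the thick hex key by its square head out of the wooden key block, feel it down fully into the hex socket on top of the clamp jig, and tighten the screw clockwise about a quarter turn at a time, letting go of the key and gripping it afresh between turns, until it comes to its stop with the pad down on the insole. Leave the key standing in the socket, and leave the slim key and everything else on the bench where it is.

Things in the scene. Friction and masses are not known exactly. Their poses are not given: they have to be found in the camera images.
- key_grip (a point): Centre of the thick hex key's square head, a dark steel block 28 (x) by 28 (y) by 18 high (z, up the shank). Key about 0.22 kg. The bright shank hangs below the head's middle: round neck, 15 diameter, then a hexagon on the lowest 46. Head centre 100 above the tip. Starts upright in the block's larger hole, tip 10 above the table; pull it up 40 to free it.
- key_tip (a point): Centre of the flat lower end of the thick key, same axes as key_grip. The hexagon is 18 across flats, the last 4 reduced to 15 as a lead; one pair of its flats is parallel to a pair of the head's sides (those facing along y).
- socket (a point): Centre of the hex socket's mouth in the clamp screw, 76 above the table, mid-bridge; z up, turns with the screw. 19 across flats, one pair facing along y: the key fits at equal yaw or any 60 degree step, 6 degrees play. 26 deep; mouth countersunk 45 degrees (28 to 19 across flats in 4.5). Angle wrong: tip stops within 9 deep. Fully in: 26 deep, stands by itself.
- screw (a joint): Angle of the clamp screw, rad. Grows as it is turned clockwise seen from above (tightening), from 0 to a hard stop at 4.2, where the pad under the bridge rests on the insole. Starts between 0.6 and 1.6. Friction holds it where it is left; turning takes about 0.1 N m. Each rad lowers the pad by 2 mm.
- jig_base (a point): Centre of the underside of the clamp jig, fixed to the table: plywood base 200 (x) by 140 (y) by 18 with a cork insole along x; across it, along y, an aluminium bridge 132 long, 46 wide, top 76 above the table. The screw is at its middle, in a round collar (62 outside, 45 inside diameter) that stands 2 above the socket's mouth.
- block: Wooden key block, fixed to the table, 170 (x) by 60 (y) by 50 high, origin at the centre of its underside; thick key's hole at x = -52, slim key's hole at x = +52, both 40 deep.
- slim_key_mid (a point): Middle of the square head of the slim hex key (head 16 by 16 by 11, shank 10 across flats), a bystander standing in the other hole of the block, head 105 above the table. Too thin for the screw.
- tin_mid (a point): Middle of a small glass jar, 48 in diameter and 45 high, a bystander.
- glue_mid (a point): Glue bottle, white body 62 by 62 by 75 with a blue conical spout, 160 high in all; this point is on its axis 50 up. A bystander.
- blank_a_mid (a point): Middle of a loose pale insole blank 190 by 75 by 6, a bystander.
- blank_b_mid (a point): Middle of a loose reddish insole blank 240 by 85 by 5, a bystander.
- blank_c_mid (a point): Middle of a loose cork insole blank 170 by 70 by 8, a bystander.
- brush_mid (a point): Near the middle of a glue brush lying on the table, a bystander.
- driver_mid (a point): Near the middle of a screwdriver lying on the table, a bystander.

How it is judged (in metres and radians):
On the way, in this order (a step that is already met when the one before it is completed fails the run):
1. the thick key is fully down in the hex socket, upright (z of key_tip in the frame of socket below -0.02 m and horizontal distance between key_tip and socket below 0.004 m and angle between key_tip's own z axis and vertical below 0.15 rad), for 0.2 s.
2. part-way through the tightening (screw between 1.75 and 3.85 rad) the key is let go (value of joint screw between 1.75 and 3.85 rad and contact force between the fingers and key below 0.1 N), for 0.1 s.
3. the screw is turned clockwise to its stop (value of joint screw above 3.95 rad), for 0.2 s.
At the end, for the whole second after the job is handed in: The screw is within 0.25 rad of its stop (4.2 rad), and the thick key stands released in the socket: its tip at least 20 mm below the socket's mouth, within 4 mm of its axis, tilted less than 0.15 rad (all of step 1 and value of joint screw above 3.95 rad); the robot touches nothing.
It fails at once if a bystander is moved by more than 30 mm (distance of any of slim_key_mid, tin_mid, glue_mid, blank_a_mid, blank_b_mid, blank_c_mid, brush_mid, driver_mid from where it was at the start of the episode above 0.03 m).
It also fails if it takes over 67 s, if anything falls off the work surface, if the arm or the gripper's body presses on something with over 40 N, if the wrist force passes 120 N, or if a joint passes its speed limit or range.

## Working session

There is one attempt and no reset: what is moved stays moved. The work goes in short steps, each a Python script; the robot and the scene stay as the last script left them, time stands still between calls to the robot, and variables do not carry over. Pictures are saved under pics/ and viewed, about 8 in all and at most 12, crops included, and the job is handed in when it is done.

```bash
ls; mkdir -p pics
cat > h.py <<'E'
import numpy as np, cv2
from cell import robot, grip, kin, viewer
from scipy.spatial.transform import Rotation as Ro
def snap(cam,fn=None):
    im=viewer.read_camera(cam)
    if fn: cv2.imwrite('pics/'+fn,im[:,:,::-1])
    return im
def pin(name,cam,info,n=2):
    R,t=np.array(info['R']),np.array(info['t'])
    return [(round(d['confidence'],2),np.round(R.T@(np.array(d['at'])-t),1)) for d in viewer.pinpoint(name,cam)[:n]]
E
python3 - <<'E'
from h import *
o=robot.observe();print({k:np.round(v,3) for k,v in o.items()})
for c in ['scene','side']:
    i=viewer.camera_info(c); snap(c,c+'1.png')
    for n in ['key_grip','socket','block','jig_base','slim_key_mid','glue_mid','tin_mid']:
        print(c,n,pin(n,c,i))
a=cv2.imread('pics/scene1.png');b=cv2.imread('pics/side1.png')
print(robot.observe()['t'])
E
```

```text
pics
{'t': np.float64(0.0), 'joints': array([ 1.149,  0.468, -0.012,  1.604,  0.006,  1.071, -0.056]), 'joint_velocities': array([-0.001,  0.001, -0.001,  0.001, -0.002, -0.   , -0.001]), 'joint_torque': array([-0.0000e+00, -5.2058e+01, -1.3000e-02, -2.4375e+01, -5.7000e-02,
        1.7000e-02,  0.0000e+00]), 'tcp_pos': array([ 240.102, -603.42 ,  213.652]), 'tcp_rot': array([ 2.014,  0.388, -2.015]), 'contact_force': array([-0.464,  0.046, -0.399]), 'wrist_torque': array([ 0.054,  0.025, -0.023]), 'grip_width': np.float64(0.996)}
scene key_grip [(0.73, array([ 515. , -231. ,  111.3]))]
scene socket [(0.55, array([530.9, 173.8,  73.3]))]
scene block [(0.61, array([ 567.6, -223.1,    1.5])), (0.59, array([ 781.9, -118.1,    6.2]))]
scene jig_base [(0.57, array([531.1, 169.6,   1.8])), (0.35, array([ 622.9, -213.8,  106.2]))]
scene slim_key_mid [(0.51, array([ 626.3, -215.7,  106.3]))]
scene glue_mid [(0.81, array([774.2, 101.8,  51.7])), (0.71, array([ 782.1, -118.5,    2.9]))]
scene tin_mid [(0.75, array([572.7,   0.6,  25. ]))]
side key_grip [(0.61, array([ 519.5, -234.8,  110.1]))]
side socket [(0.67, array([615.3, 430.9,   4.5])), (0.41, array([530.8, 167.8,  74.8]))]
side block [(0.8, array([ 570.8, -225.7,    0. ]))]
side jig_base [(0.8, array([525.4, 167. ,   2.3]))]
side slim_key_mid [(0.48, array([ 619.7, -215.9,  103.1])), (0.48, array([ 519.6, -233. ,   10.4]))]
side glue_mid [(0.63, array([771.7,  97.1,  48. ]))]
side tin_mid [(0.59, array([574.9,  -3.3,  26.3])), (0.39, array([ 319.7, -443.5,    2.2]))]
0.8
```

View pics/scene1.png

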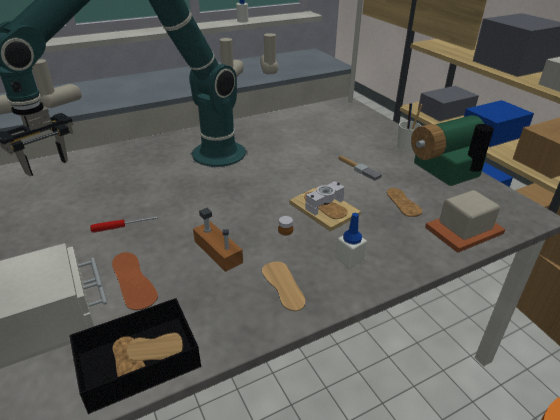

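Run:
```python
from h import *
o=robot.observe();R=Ro.from_rotvec(o['tcp_rot']).as_matrix();print(R.round(3))
i=viewer.camera_info('wrist');Rw,t=np.array(i['R']),np.array(i['t']);print(i['camera_matrix'],(-Rw.T@t).round(1),(Rw@R).round(3), (R.T@(-Rw.T@t-o['tcp_pos'])).round(1))
```

```text
[[-0.     0.37  -0.929]
 [-0.    -0.929 -0.37 ]
 [-1.     0.     0.   ]]
[[325.1922621    0.         283.8389723 ]
 [  0.         325.1922621  212.72818289]
 [  0.           0.           1.        ]] [ 311.6 -576.5  385.6] [[-0.001  1.     0.001]
 [-0.269 -0.001  0.963]
 [ 0.963  0.001  0.269]] [-171.     0.8  -76.3]
```

```bash
cat >> h.py <<'E'
def rot(a):
    c,s=np.cos(np.radians(a)),np.sin(np.radians(a))
    return Ro.from_matrix(np.array([[0,c,s],[0,s,-c],[-1,0,0]])).as_rotvec()
def st(l=''):
    o=robot.observe();R=Ro.from_rotvec(o['tcp_rot']).as_matrix()
    print(l,'t%.2f'%o['t'],'p',o['tcp_pos'].round(1),'a%.1f'%np.degrees(np.arctan2(R[1,1],R[0,1])),'F',np.round(o['contact_force'],1),'T',np.round(o['wrist_torque'],2),'w%.3f'%o['grip_width'],'j7 %.2f'%o['joints'][6]);return o
E
python3 - <<'E'
from h import *
robot.movep([517,-233,190],rot(9));st()
i=viewer.camera_info('wrist');snap('wrist','w1.png')
for n in ['key_grip','key_tip','slim_key_mid','block']: print(n,pin(n,'wrist',i))
im=cv2.imread('pics/w1.png')
m=viewer.silhouettes('key_grip','wrist')
for d in m[:2]:
    ys,xs=np.where(d['mask']);print(d['confidence'],xs.min(),xs.max(),ys.min(),ys.max())
E
```

```text
t2.49 p [ 516.4 -235.   189.9] a8.8 F [-0.   0.7 -0. ] T [-0.1  -0.08 -0.  ] w0.999 j7 0.34
key_grip [(0.81, array([ 516.6, -235.6,  111.8]))]
key_tip [(0.64, array([ 523.3, -236.4,    9. ]))]
slim_key_mid [(0.73, array([ 624.9, -216.1,  108.2]))]
block [(0.86, array([ 575.6, -226.7,    1.8]))]
0.58 270 305 192 240
```

View pics/w1.png

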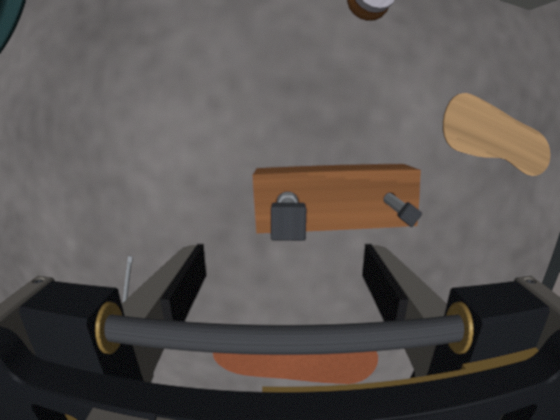

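The wrist picture shows the thick key's head at (288,222), its sides parallel to the picture axes (yaw about 9°). The slim key is at (408,212), well clear of the jaws. I'll grip the head, lift it, and look at the socket with the key in hand.

Run:
```python
from h import *
robot.servo_line([517,-235,91],feed=100,rotation=rot(9))
grip(0.1,40);st('grip')
robot.servo_line([517,-235,150],feed=80);st('lift')
robot.servo_line([517,-235,200],feed=150)
S=np.array([531,170.]);a=9;zd=np.array([np.sin(np.radians(a)),-np.cos(np.radians(a))])
p=S+zd*75
robot.movep([*p,200],rot(a));robot.hold(.3);st('look')
i=viewer.camera_info('wrist');im=snap('wrist','w2.png')
for n in ['key_grip','key_tip','socket','jig_base']: print(n,pin(n,'wrist',i))
K=np.array(i['camera_matrix']);R,t=np.array(i['R']),np.array(i['t'])
c=R@np.array([531,170,76])+t;th=np.arctan2(np.hypot(c[0],c[1]),c[2]);u=K[:2,2]+K[0,0]*th*c[:2]/np.hypot(c[0],c[1]);print('pix',u)
x,y=u.astype(int);x0=max(x-50,0);y0=max(y-38,0);print(x0,y0)
cv2.imwrite('pics/w2c.png',cv2.resize(im[y0:y0+75,x0:x0+100,::-1],None,fx=8,fy=8,interpolation=cv2.INTER_CUBIC))
```

```text
grip t4.92 p [ 517.2 -234.9   91. ] a9.0 F [ 0.7 -0.3 -0.9] T [-0.02 -0.31  0.01] w0.303 j7 0.28
lift t5.81 p [ 516.5 -235.   149.6] a9.0 F [ 0.2 -0.2 -3.1] T [-0.08 -0.06  0.  ] w0.302 j7 0.32
look t7.85 p [542.9  95.  200. ] a8.9 F [-0.8  0.4 -2.9] T [-0.05 -0.03  0.03] w0.300 j7 -0.30
key_grip [(0.7, array([541.9,  95.9, 220.6]))]
key_tip [(0.84, array([547.1,  94.6, 119.1]))]
socket [(0.62, array([527.6, 167.9,  73.6]))]
jig_base []
pix [282.66769392 122.83136905]
232 84
```

View pics/w2.png

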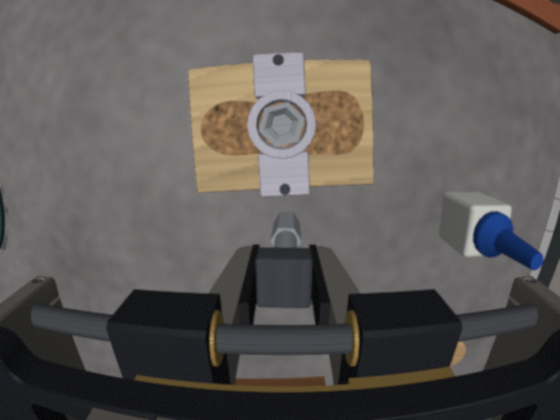

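View pics/w2c.png

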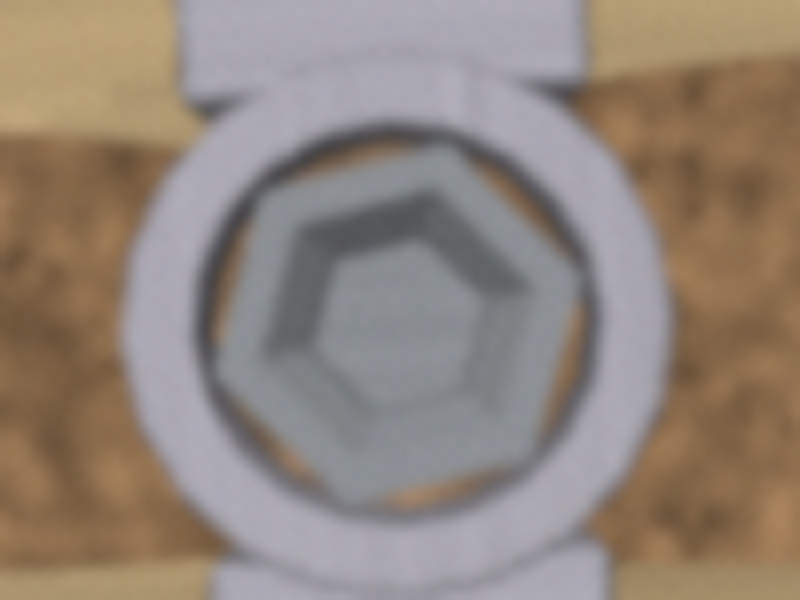

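Run:
```python
from h import *
im=cv2.imread('pics/w2.png')[205:265,247:327]
im=cv2.convertScaleAbs(im,alpha=1.3)
cv2.imwrite('pics/k.png',cv2.resize(im,None,fx=8,fy=8,interpolation=cv2.INTER_CUBIC))
i=viewer.camera_info('wrist');K=np.array(i['camera_matrix']);R,t=np.array(i['R']),np.array(i['t'])
for P in ([542.9,95,119],[542.9,95,165],[542.9,95,228],[530.3,168.8,76]):
    c=R@np.array(P)+t;th=np.arctan2(np.hypot(c[0],c[1]),c[2]);print(P,K[:2,2]+K[0,0]*th*c[:2]/np.hypot(c[0],c[1]))
```

```text
[542.9, 95, 119] [282.88455769 218.95736486]
[542.9, 95, 165] [282.72896023 238.62067495]
[542.9, 95, 228] [282.38973435 282.49953519]
[530.3, 168.8, 76] [281.8495123  124.98063354]
```

View pics/k.png

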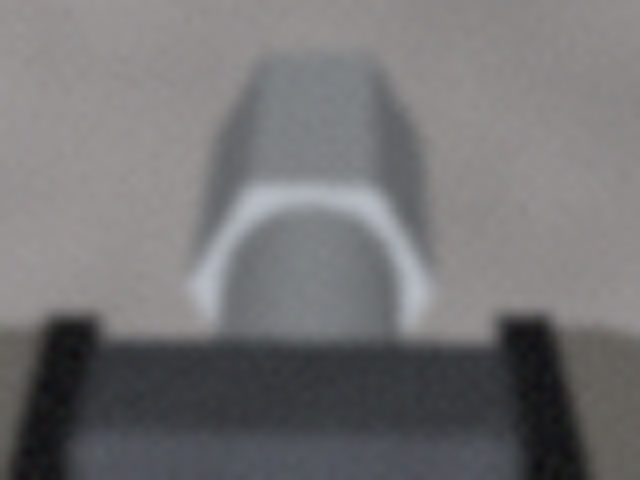

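The shank crop at (287,220) shows a flat facing the camera and corners to left and right, so the key's yaw equals the jaw angle. The socket is centred at about (282,124) in w2, with a corner 14.5° from the picture's x. It should therefore fit at jaw angle 23.5°. Next I feel it in.

Run:
```python
from h import *
p=np.array([528.5,170.2])
robot.movep([*p,175],rot(23.5));robot.hold(.2);o=st('above');F0=np.array(o['contact_force'])
i=viewer.camera_info('wrist');snap('wrist','w3.png')
robot.servo_line([*p,160],feed=60)
z=160
while z>131.5:
    z-=2.5;robot.servo_line([*p,z],feed=40)
    o=robot.observe();F=np.array(o['contact_force'])-F0
    print(round(z,1),o['tcp_pos'].round(1),F.round(1))
    if F[2]>12: print('stop');break
    if np.hypot(F[0],F[1])>4: p=p+np.clip(F[:2]*0.15,-1,1)
st('end')
```

```text
above t8.72 p [529.1 169.  175.2] a23.4 F [-0.4  0.7 -1.8] T [-0.05 -0.09 -0.01] w0.297 j7 -0.24
157.5 [528.5 170.2 157.5] [-0.3 -0.4 -1.4]
155.0 [528.4 170.1 154.9] [ 1.1 -0.8 -0.7]
152.5 [528.4 170.1 152.3] [ 0.8 -0.3 -0.5]
150.0 [528.4 170.2 149.8] [ 1.2 -0.3 -0.9]
147.5 [528.8 170.4 148.8] [-2.7 -2.5  9.3]
145.0 [529.6 170.9 148.2] [-4.4 -4.2 20.6]
stop
end t10.67 p [529.6 170.9 148.2] a23.5 F [-4.8 -3.5 18.8] T [-0.7   1.28  0.03] w0.302 j7 -0.27
```

Run:
```python
from h import *
p=np.array([528.2,169.9]);F0=np.array([-.4,.7,-2.5])
robot.servo_line([*p,149.5],feed=60);st('backoff')
done=False
for a in [23.5,20.5,17.5,14.5,26.5,29.5,32.5]:
    robot.servo_line([*p,149],feed=60,rotation=rot(a))
    robot.servo_line([*p,146.5],feed=40,rotation=rot(a))
    o=robot.observe();F=np.array(o['contact_force'])-F0
    print(a,o['tcp_pos'].round(1),F.round(1),np.round(o['wrist_torque'],2),round(o['t'],2))
    if o['tcp_pos'][2]<147.4: print('IN');break
    if np.hypot(F[0],F[1])>3: p=p+np.clip(F[:2]*0.15,-.7,.7)
```

```text
backoff t10.92 p [528.3 169.8 149.5] a23.5 F [ 0.3 -0.2 -2.9] T [-0.01 -0.1  -0.02] w0.302 j7 -0.26
23.5 [528.  169.8 146.1] [-0.2 -0.7  0.5] [-0.01 -0.09 -0.03] 11.42
IN
```

View pics/w3.png

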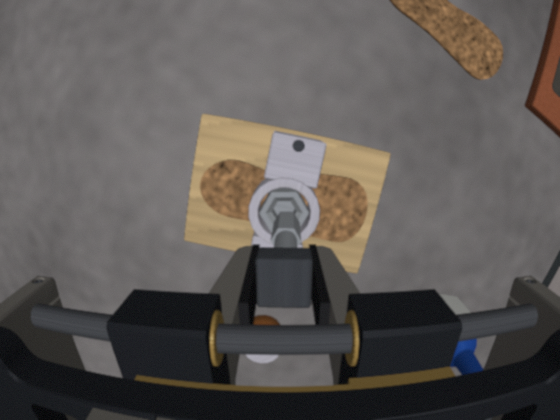

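With a small shift sideways the key dropped past the 9 mm stop; w3, from just before the descent, shows the shank over the socket at (285,212). I'll continue down.

Run:
```python
from h import *
p=np.array([528.2,169.9]);F0=np.array([-.4,.7,-2.5]);z=146.5
while z>128.5:
    z-=2;robot.servo_line([*p,z],feed=40)
    o=robot.observe();F=np.array(o['contact_force'])-F0
    print(round(z,1),o['tcp_pos'].round(1),F.round(1))
    if F[2]>12: print('stop');break
    if np.hypot(F[0],F[1])>3: p=p+np.clip(F[:2]*0.15,-.7,.7)
o=st('end')
```

```text
144.5 [528.1 169.9 144.3] [ 0.1  0.1 -0. ]
142.5 [528.2 169.8 142.4] [-0.4 -1.   0.6]
140.5 [528.2 169.9 140.4] [ 0.1 -1.5 -0.6]
138.5 [528.2 169.8 138.4] [ 0.7  0.1 -0.4]
136.5 [528.2 169.9 136.4] [-0.9 -0.3 -0.6]
134.5 [528.2 169.9 134.4] [-0.6 -0.8 -0.5]
132.5 [528.2 169.8 132.4] [-0.4 -0.2  0.6]
130.5 [528.3 170.1 130.8] [-0.  -0.8  2.6]
128.5 [528.8 170.4 130.5] [-3.2 -2.6 14.3]
stop
end t13.67 p [528.8 170.4 130.5] a23.5 F [-3.6 -1.9 11.8] T [-0.42  1.   -0.  ] w0.302 j7 -0.28
```

```bash
cat >> h.py <<'E'
C=np.array([528.2,169.9,131.0])
def turn(a0,total,step=15,lim=0.8):
    a=a0
    while a>a0-total+.1:
        a=max(a-step,a0-total)
        robot.servo_line(C,feed=60,rotation=rot(a));o=robot.observe();T=o['wrist_torque'][2]
        print('a',a,'t%.2f'%o['t'],o['tcp_pos'].round(1),np.round(o['contact_force'],1),'Tz %.2f'%T)
        if abs(T)>lim: print('torque stop');break
    return a
E
python3 - <<'E'
from h import *
robot.servo_line(C,feed=40);st()
turn(23.5,90);st('turned')
E
```

```text
t13.92 p [528.2 169.7 130.7] a23.5 F [-0.2  0.7 -2.8] T [-0.05 -0.09 -0.08] w0.301 j7 -0.28
a 8.5 t14.32 [528.2 170.1 130.7] [ 0.9  1.2 -2.9] Tz -0.02
a -6.5 t14.73 [528.3 170.1 130.8] [ 1.2  1.3 -5.3] Tz -0.01
a -21.5 t15.14 [528.4 170.1 130.9] [ 2.4  2.4 -5.8] Tz 0.03
a -36.5 t15.55 [528.4 170.  131. ] [ 3.   1.4 -6.2] Tz 0.02
a -51.5 t15.96 [528.5 170.  131.1] [ 3.2  2.1 -6.2] Tz 0.02
a -66.5 t16.37 [528.5 170.  131.2] [ 4.4  0.2 -5.6] Tz -0.04
turned t16.37 p [528.5 170.  131.2] a-66.2 F [ 4.4  0.2 -5.6] T [ 0.44 -1.17 -0.04] w0.301 j7 -1.66
```

Run:
```python
from h import *
grip(1.0);st('open');robot.hold(.15)
i=viewer.camera_info('wrist');im=snap('wrist','w4.png')
for n in ['key_grip','key_tip','socket']: print(n,pin(n,'wrist',i))
```

```text
open t17.40 p [528.2 169.9 131. ] a-66.5 F [-0.1 -0.6 -0.1] T [ 0.02  0.05 -0.  ] w1.001 j7 -1.66
key_grip [(0.96, array([527.8, 170.4, 152.2]))]
key_tip [(0.74, array([529.5, 170.3,  48.8]))]
socket [(0.96, array([531. , 166.6,  72.9]))]
```

View pics/w4.png

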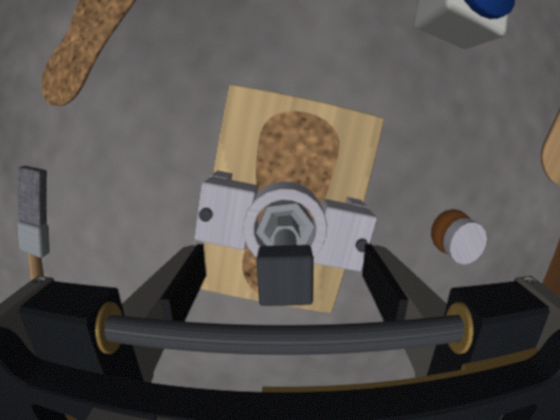

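The picture shows the key standing in the socket, with the head at (285,275) square to the open jaws, so it did not slip in the grip. The screw should now be near 2.35 rad. I'll go back, regrip and make the second turn.

Run:
```python
from h import *
for a in [-21.5,23.5]: robot.servo_line(C,feed=60,rotation=rot(a))
st('back');grip(0.1,40);st('regrip')
turn(23.5,90,lim=0.6);st('turned');grip(1.0);st('open')
```

```text
back t19.62 p [528.2 169.8 131. ] a23.4 F [-0.5  0.2 -0.4] T [-0.05 -0.1  -0.  ] w1.003 j7 -0.28
regrip t20.60 p [528.3 170.  131. ] a23.5 F [0.4 0.2 0.1] T [-0.   -0.2   0.04] w0.301 j7 -0.28
a 8.5 t21.01 [528.3 170.  131. ] [ 1.   0.3 -1.3] Tz -0.02
a -6.5 t21.42 [528.4 170.  131. ] [ 1.5  0.6 -1.9] Tz -0.02
a -21.5 t21.82 [528.4 170.  131. ] [ 2.3  0.1 -0.2] Tz 0.03
a -36.5 t22.23 [528.5 170.  131. ] [ 3.5  0.  -1.4] Tz -0.03
a -51.5 t22.64 [528.4 169.9 131. ] [ 3.  0. -2.] Tz 0.02
a -66.5 t23.05 [528.4 169.9 131.1] [ 3.3  0.8 -1.7] Tz -0.04
turned t23.05 p [528.4 169.9 131.1] a-66.2 F [ 3.3  0.8 -1.7] T [ 0.08 -0.99 -0.04] w0.300 j7 -1.66
open t24.08 p [528.2 169.9 131. ] a-66.5 F [0.5 0.6 0.1] T [0.01 0.01 0.05] w1.001 j7 -1.66
```

Run:
```python
from h import *
for a in [-21.5,23.5]: robot.servo_line(C,feed=60,rotation=rot(a))
grip(0.1,40);st('regrip')
for a in np.arange(19.5,-20,-4):
    robot.servo_line(C,feed=60,rotation=rot(a));o=st('a%.1f'%a);print(np.round(o['joint_torque'][6],3))
    if abs(o['wrist_torque'][2])>0.5: print('STOP');break
```

```text
regrip t26.93 p [528.3 170.  131. ] a23.5 F [ 0.2  0.9 -1.2] T [-0.03 -0.33  0.02] w0.298 j7 -0.28
a19.5 t27.18 p [528.3 170.  131. ] a19.6 F [ 1.2  1.3 -2. ] T [ 0.02 -0.28 -0.  ] w0.301 j7 -0.34
-0.1
a15.5 t27.43 p [528.4 170.  131. ] a15.7 F [ 1.3  0.3 -1.1] T [ 0.08 -0.41  0.01] w0.303 j7 -0.40
-0.095
a11.5 t27.68 p [528.3 170.  131. ] a11.7 F [ 1.5  1.3 -1.8] T [ 0.11 -0.5  -0.04] w0.298 j7 -0.46
-0.095
a7.5 t27.93 p [528.3 170.  131. ] a7.7 F [ 1.6  0.8 -1.5] T [ 0.1  -0.63 -0.  ] w0.302 j7 -0.52
-0.096
a3.5 t28.18 p [528.4 170.  131. ] a3.7 F [ 1.9  0.1 -1. ] T [ 0.09 -0.69  0.06] w0.298 j7 -0.58
-0.097
a-0.5 t28.43 p [528.3 169.9 131. ] a-0.3 F [ 2.8  0.8 -1.9] T [ 0.03 -0.7   0.29] w0.302 j7 -0.64
-0.392
a-4.5 t28.68 p [528.3 170.  131. ] a-4.2 F [ 2.   0.5 -1.4] T [ 0.03 -0.84  0.71] w0.301 j7 -0.70
-0.788
STOP
```

Friction was a steady 0.1 N m until about a = 0.5°, then the torque climbed sharply to 0.7–0.8 N m, which is the hard stop. Now I release, retreat and check.

Run:
```python
from h import *
grip(1.0);st('open')
robot.servo_line([C[0],C[1],240],feed=120);
a=-4.5;zd=np.array([np.sin(np.radians(a)),-np.cos(np.radians(a))])
robot.servo_line([*(C[:2]+zd*40),240],feed=120);robot.hold(.3);st('up')
i=viewer.camera_info('wrist');im=snap('wrist','w5.png')
for n in ['key_grip','key_tip','socket']: print(n,pin(n,'wrist',i))
j=viewer.camera_info('side');s=snap('side','side2.png')
for n in ['key_grip','key_tip','slim_key_mid']: print(n,pin(n,'side',j))
K=np.array(j['camera_matrix']);q=K@(np.array(j['R'])@np.array([528,170,100])+j['t']);x,y=(q[:2]/q[2]).astype(int)
A=cv2.resize(im[20:320,180:400],(440,600));B=cv2.resize(s[max(y-60,0):y+60,max(x-36,0):x+36],(360,600),interpolation=cv2.INTER_CUBIC)
cv2.imwrite('pics/end.png',np.hstack([A,B])[:,:,::-1])
```

```text
open t29.72 p [528.2 169.9 131. ] a-4.5 F [ 0.5 -0.7 -0.3] T [-0.02 -0.1  -0.  ] w1.000 j7 -0.70
up t31.56 p [525.  130.8 240. ] a-4.4 F [-0.4 -0.   0.3] T [-0.03 -0.04  0.02] w0.999 j7 -0.55
key_grip [(0.93, array([526.3, 173.6, 152.2]))]
key_tip [(0.56, array([532.6, 166.8,  47.9]))]
socket [(0.71, array([529.8, 168.7,  74.8]))]
key_grip [(0.72, array([526.7, 168. , 151. ]))]
key_tip [(0.58, array([532.4, 171.4,  50.7]))]
slim_key_mid [(0.68, array([ 621.1, -217.4,  104.2]))]
```

View pics/end.png

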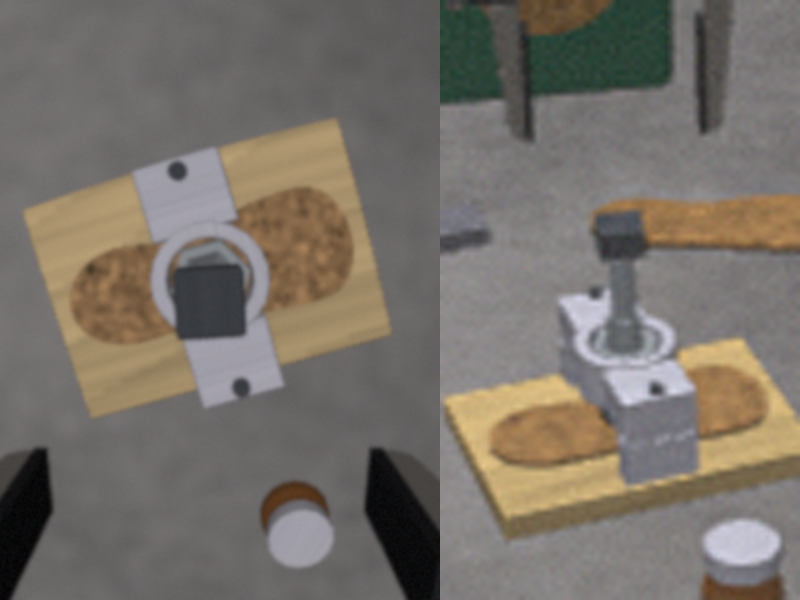

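The end picture shows the key upright in the collar, head at (210,300) from above, and the open fingers well clear. The turn adds up too: 0.84 rad at the start plus about 197–202° of turning gives roughly 4.2 rad. I'm handing in.

Run:
```python
from h import *
robot.job_done();print('done')
```

```text
the job is handed in; nothing more can be done
done
```

The thick key is standing released in the socket, the screw is turned to its stop, and the job is handed in at about 32 s of robot time. No verdict is reported.

- **Insertion:** I lifted the key from the block by its head and fed it into the socket. It first caught about 9 mm deep. A small sideways shift freed it, and it went down to the bottom, about 26 mm.
- **Tightening:** I made two quarter turns, then a last part turn of about 25°, letting go and gripping afresh between turns. Resistance stayed at about 0.1 N m, then rose sharply to 0.7–0.8 N m at the stop.

**Last checks:**
- The pictures show the key upright, with its tip located at z ≈ 48–51 mm (50 means fully in).
- The open gripper is clear of everything and reads no contact force.
- The slim key's located position is within about 2 mm of the first look from the same camera. I did not re-measure the other bystanders, but nothing went near them.

**Disagreements:**
- The key turned about 10° further than the starting angle I read from the image implied. About 6° of that is play in the socket, and the rest is within my image-reading error. The torque rise is the firmer evidence of the stop.
- The networks placed the key's tip about 5 mm sideways of its head, or 9 mm in the last wrist picture. They had shown the same kind of offset before the pick, so I took it as their own error and not a tilt.

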